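# A square practice tamp on the sprung tamping station

## Robot

A 6-joint arm with a two-finger parallel gripper is mounted at the origin on the work surface. World frame = base frame: x ahead of the robot, y to its left, z up, the work surface at z = 0. Lengths are in m, angles in rad, forces in N, time in s.
With the tool pointing down it reaches from about 0.425 to 0.95 m from the base axis. Payload 14.7 kg.
Tool frame: the origin (TCP) lies between the finger pads; the fingertips stand 25 mm ahead of it and the grasp point (between the pads) lies 6 mm ahead of it (finger_overhang is the distance from the TCP to the fingertips, in m); z points along the fingers, y is the line along which they close (so a half turn about z gives the same grasp; the last joint's range is limited). The gripper opens to 85 mm and grips with 20 to 120 N. Pads are 22 mm wide; open, the fingers measure 114 mm over their backs; the gripper's body (76 mm by 85 mm) begins 54 mm behind the grasp point. The pads swing forward as they close: fully open they stand 13 mm farther back than shut.
Start: joints at [1.272, 0.48, 1.596, -0, 1.065, -0.047], TCP at [0.162, 0.63, 0.256] pointing down, gripper open.
Joint ranges: [-2.75, 2.75], [-0.82, 2.05], [0.23, 2.67], [-1.56, 4.7], [0.09, 2.69], [-2.92, 2.92]. Speed limits (rad/s): [1.89, 1.89, 2.39, 3.01, 3.01, 3.01].

## Interface

Orientations are given as a 3x3 rotation matrix whose columns are the frame's x, y, z axes.
In Python, from workcell import * gives the robot as it stands.
- The arm moves only by the tool arm_command, never from a script. Its argument "commands" is a list of rows, each a list of 7 numbers: the shift along the tool's x, y, z in units of 60 mm (1.0 is 60 mm), then the turn, a rotation vector about the tool's x, y, z in units of 10 degrees (1.0 is 10 degrees), then the opening, from 0 (shut) to 1 (fully open). A call has 1 to 8 rows; each row shifts and turns the commanded pose from where the row before left it, along the tool's axes as they then stand; what a row does not reach is not made up. A row lasts 1/8 s, in which the tool goes at most 62.5 mm and 10.7 degrees, less where a joint would pass 70% of its speed; a pose out of reach is approached as far as the arm can. A call is refused whole if a number of a shift passes 1 or a number of a turn 1, either way. A call with a gripper value outside its range is refused whole. The fingers move at their own pace and stop on an object; "squeeze" is the grip in N (left out, the last holds). Time passes only in rows, so rows that do not move let the fingers close. It gives the time, the measured TCP pose, the force, the opening and the grip force at its end, in the units of the state.
- observe(): the state, without advancing time (a new reading comes with each control period).
- get_image(name): name is "side" or "top" or "wrist"; returns a dict with "color" (480x640x3 uint8, red, green, blue), "range_z" (480x640 float32, m along the optical axis (not along the pixel's ray), 0 where there is no reading), "fx", "fy", "cx", "cy" (pixels), "dist" ([k1, k2, p1, p2, k3] as OpenCV has them; the pictures are not rectified), "R" (3x3) and "t" (3): a world point X has camera coordinates R X + t. Camera axes: x right, y down, z forward; pixel columns grow to the right and rows downward; lengths in m; the calibration is good to about 2 mm. A picture is of the moment at which its call begins.
- hand_in(): hands the job in; it is judged then, once.
The state is a dict: "time_s": time; "joint_pos": joint angles; "qvel": joint speeds; "tau": joint torques, N m; "eef_pos": TCP position; "tool_rot": TCP orientation; "ft_force": force on the tool from outside, world axes, zero at the start; "moment": the same for the moment, N m; "grip_width": finger opening in m; "gripper_force": force on a finger pad.
Only numpy, scipy, OpenCV 4.12 (cv2) and the standard library are available. Lean on these libraries where they do the work, as an engineer would, in place of code of your own. Each camera call takes 0.05 s, during which the arm holds its last target. There are 200 camera calls.

## Task

Take the coffee tamper out of its wooden rest and use it to give the practice station a firm, square tamp: press the sprung plate all the way down onto its stop, level, and hold it there for two seconds bearing down with about 18 N, never more than 25 N. Then lift the tamper clear, leaving the plate level, and gently set the tamper back upright in its wooden rest; touch the station with nothing but the tamper and leave the cup, jug and jar where they are.

Things in the scene. Friction and masses are not known exactly. Their poses are not given: they have to be found in the camera images.
- station: Tamping practice station, fixed: square dark-wood block 130 x 130 x 30 mm with an upright steel basket in its middle (outside diameter 72 mm, bore 62 mm, rim 78 mm above the worktop). In it a sprung round brass plate, 58 mm across, its top 55 to 65 mm above the worktop at rest: a different, unmeasured height each time, so the stop must be felt. Origin: centre of the block's underside, z up.
- plate_travel (a joint): how far the sprung plate is pushed down towards its stop, m: 0 at rest, 0.012 on the stop. The spring takes about 3 N to start moving and 10 N to reach the stop; the stop is firm rubber that gives way, carrying the plate down with it, from about 12 N at some 8 N/mm (about 1 mm more at 20 N), which this value does not show.
- plate_roll (a joint): rocking of the plate about the station's x axis, rad; 0 is level. It starts cocked by up to 0.1 rad, stays at whatever tilt it was last pushed to, and levels when a level flat face presses on it.
- plate_pitch (a joint): rocking of the plate about the station's y axis, rad; 0 is level; behaves like plate_roll
- tamper: Coffee tamper, 0.25 to 0.5 kg, standing upright in its rest: flat steel foot 57 mm across and 14 mm thick, thin steel neck 22 mm across from 14 to 40 mm, dark-wood cylindrical handle 34 mm across from 40 to 96 mm, top at 101 mm (heights above its underside). Origin: centre of its flat underside, z up along the handle.
- rest: Tamper rest, fixed: round wooden dish 84 mm across with a recess 68 mm across; recess floor 4 mm and rim 12 mm above the worktop. Origin: centre of its underside, z up.
- cup: white ceramic mug, 72 mm across, 62 mm tall, loose bystander; origin: centre of its underside
- jug: steel milk jug with a handle, 84 mm across, 105 mm tall, loose bystander; origin: centre of its underside
- jar: glass storage jar with a wooden cap, 84 mm across, 120 mm tall, loose bystander; origin: centre of its underside
Things that resemble listed ones, but are neither listed nor needed, are in the scene too. Leave any purple look-alike of the station alone. Leave any orange look-alike of the tamper alone.

How it is judged:
By the outcome, as a careful person would: the job done as asked, in the order asked, and still so for the second after the job is handed in, with the robot touching nothing.
It also fails if it takes over 66 s, if anything falls off the work surface, if the arm or the gripper's body presses on something with over 40 N, if the wrist force passes 120 N, or if a joint passes its speed limit or range.

## Working session

There is one attempt and no reset: what is moved stays moved. The work goes in short steps, Python scripts to look and compute and a tool call to move; the robot and the scene stay as the last step left them, time stands still between calls to the robot, and variables do not carry over. Pictures are saved under pics/ and viewed, at most 10 in all, crops included, and the job is handed in when it is done.

Besides the shell and the picture viewer there is one more tool, called after "Request:" in YAML: its name, and indented under it one key for each argument. arm_command: Moves the arm, as the interface text tells. Its arguments: {"type":"object","properties":{"commands":{"type":"array"},"squeeze":{"type":"number"}},"required":["commands"]}

```bash
ls; mkdir -p pics; python3 - <<'E'
from workcell import *
import cv2,numpy as np
for n in ["top","side"]:
    d=get_image(n); cv2.imwrite(f"pics/{n}0.png",d["color"][:,:,::-1]); np.savez(f"/tmp/{n}.npz",**d)
    print(n,d["fx"],d["cx"],d["cy"],d["dist"],d["R"],d["t"])
o=observe();print(o)
E
```

```text
pics
top 543.6546228494063 323.151837378507 244.1222567296789 [-0.05148922  0.          0.          0.          0.        ] [[ 0.02091153 -0.99967992  0.01423978]
 [-0.98191171 -0.02321652 -0.1879106 ]
 [ 0.18818105 -0.01005271 -0.98208291]] [-0.00464546  0.5155391   1.21084862]
side 609.0796961843105 315.1814596990186 229.0191881499669 [-0.11399043  0.          0.          0.          0.        ] [[ 0.99508092 -0.09885176 -0.00650369]
 [-0.07720411 -0.73267971 -0.67618042]
 [ 0.0620765   0.67335635 -0.73670736]] [-0.49903244  0.09035373  1.20418791]
{'time_s': 0.1, 'joint_pos': array([ 1.27240003e+00,  4.80799044e-01,  1.59679956e+00,  8.60996510e-06,
        1.06509364e+00, -4.65791249e-02]), 'qvel': array([ 1.97844778e-04, -1.64071278e-03, -6.01985054e-06, -4.48787246e-04,
       -1.39890900e-05,  1.98103737e-03]), 'tau': array([ 7.62435375e-04, -9.52268028e+01, -4.31032848e+01, -2.05279139e-04,
        5.57439998e-03, -1.91267111e-05]), 'eef_pos': array([0.16182206, 0.62918821, 0.25572135]), 'tool_rot': array([[-9.68460197e-01,  2.49168092e-01, -3.30466762e-04],
       [ 2.49168305e-01,  9.68459631e-01, -1.04878817e-03],
       [ 5.87191718e-05, -1.09805144e-03, -9.99999395e-01]]), 'ft_force': array([ 1.53090543, -0.60891892, -0.1531046 ]), 'moment': array([0.01713113, 0.01508513, 0.0123921 ]), 'gripper_force': 0.0, 'grip_width': 0.08539304018459358}
```

View pics/top0.png

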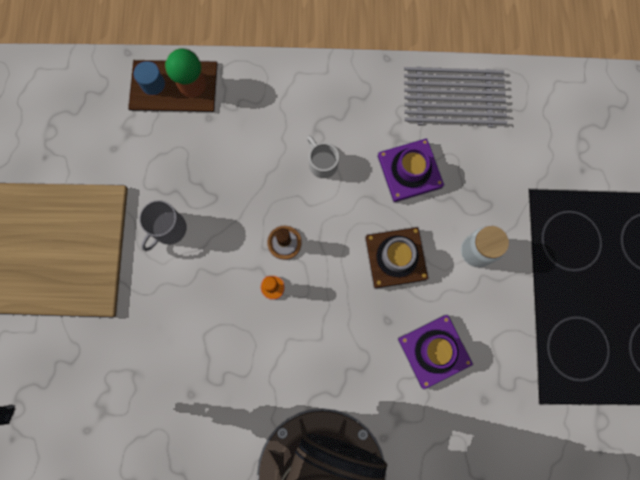

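View pics/side0.png

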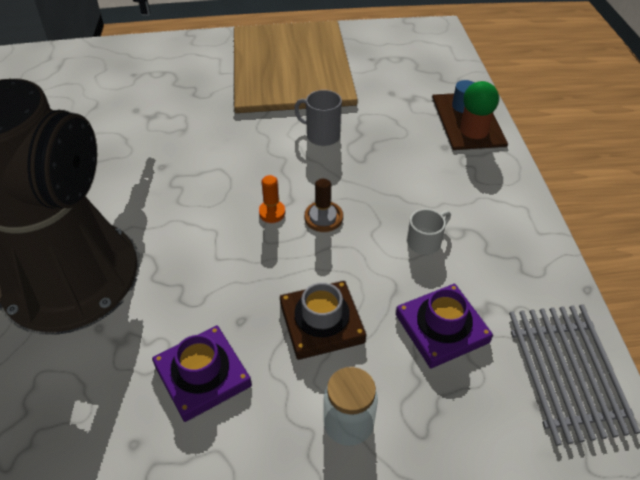

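The tamper could be the dark-handled one at top (283,238), standing in the wooden rest (284,242), or the orange one at (272,288). The station could be the dark-wood block at (397,257), or the purple ones at (410,170) and (436,352). By the description I choose the dark handle and the dark-wood block.

```bash
cat > h.py <<'E'
import numpy as np,cv2
def world(d,uv,z=None,rng=None):
    uv=np.asarray(uv,float).reshape(-1,1,2)
    K=np.array([[d["fx"],0,d["cx"]],[0,d["fy"],d["cy"]],[0,0,1.]])
    n=cv2.undistortPoints(uv,K,np.asarray(d["dist"],float))[:,0]
    r=np.c_[n,np.ones(len(n))]; R=np.asarray(d["R"]);t=np.asarray(d["t"])
    C=-R.T@t; w=r@R
    s=(z-C[2])/w[:,2] if rng is None else rng
    return C+w*np.asarray(s)[:,None]
def cloud(d,box):
    x0,y0,x1,y1=box
    v,u=np.mgrid[y0:y1,x0:x1]; u=u.ravel();v=v.ravel()
    rz=np.asarray(d["range_z"])[v,u]; k=rz>0
    return world(d,np.c_[u,v][k],rng=rz[k]),np.asarray(d["color"])[v,u][k].astype(int),np.c_[u,v][k]
def circ(P):
    A=np.c_[2*P[:,:2],np.ones(len(P))]; s=np.linalg.lstsq(A,(P[:,:2]**2).sum(1),rcond=None)[0]
    return s[:2],np.sqrt(s[2]+s[0]**2+s[1]**2)
def blob(d,box,f,z):
    x0,y0,x1,y1=box; im=np.asarray(d["color"])[y0:y1,x0:x1]
    h=cv2.cvtColor(im,cv2.COLOR_RGB2HSV).astype(int); m=f(h).astype(np.uint8)
    cs,_=cv2.findContours(m,cv2.RETR_EXTERNAL,cv2.CHAIN_APPROX_NONE)
    c=max(cs,key=cv2.contourArea)[:,0]+[x0,y0]
    return c,world(d,c,z=z)
E
python3 - <<'E'
from h import *
T=dict(np.load("/tmp/top.npz"));S=dict(np.load("/tmp/side.npz"))
for n,d,bt,bs in [("top",T,(262,220,306,264),(360,220,436,292)),("side",S,(298,172,350,235),(272,275,372,362))]:
    P,c,uv=cloud(d,bt)
    k=P[:,2]>.085; print(n,"tamper top",k.sum(),P[k].mean(0),np.ptp(P[k],axis=0),P[:,2].max())
    cc,W=blob(d,bt,lambda h:(h[...,1]>70)&(h[...,0]<25),.012)
    print(" rest",circ(W),len(W),W.min(0),W.max(0))
    P,c,uv=cloud(d,bs)
    k=(P[:,2]>.071)&(P[:,2]<.086); print(" rim",k.sum(),circ(P[k]),P[k].mean(0), (P[k].min(0)+P[k].max(0))/2,np.ptp(P[k],axis=0))
    h=cv2.cvtColor(np.uint8(c)[None],cv2.COLOR_RGB2HSV)[0].astype(int)
    cen=circ(P[k])[0]; q=(np.hypot(*(P[:,:2]-cen).T)<.024)
    print(" plate z",q.sum(),np.median(P[q],axis=0))
    cc,W=blob(d,bs,lambda h:((h[...,1]>70)&(h[...,0]<25)),.03)
    rc=cv2.minAreaRect(W[:,:2].astype(np.float32)*1000);print(" block",rc)
a=cv2.resize(cv2.cvtColor(T["color"][215:305,250:440],cv2.COLOR_RGB2BGR),None,fx=4,fy=4,interpolation=2)
cv2.imwrite("pics/crop1.png",a)
E
```

```text
top tamper top 194 [0.52267834 0.09734344 0.10087658] [0.03403811 0.03176773 0.02126065] 0.10921846443409078
 rest (array([0.52550935, 0.09976575]), np.float64(0.0396875753561264)) 95 [0.48659075 0.0614632  0.012     ] [0.56492347 0.14060823 0.012     ]
 rim 213 (array([ 0.49354229, -0.16760288]), np.float64(0.03335533912030427)) [ 0.49385022 -0.16717603  0.07616783] [ 0.49431143 -0.16829726  0.07689472] [0.07023833 0.07090663 0.01165816]
 plate z 323 [ 0.49378796 -0.16762892  0.06042817]
 block ((492.398681640625, -165.89288330078125), (126.50406646728516, 127.7462158203125), 10.243865966796875)
side tamper top 238 [0.5272901  0.09225099 0.09911352] [0.03347083 0.034724   0.02256601] 0.10784545838110993
 rest (array([0.53120214, 0.12478234]), np.float64(0.057940573800190985)) 139 [0.48861974 0.05044709 0.012     ] [0.56958526 0.20992358 0.012     ]
 rim 433 (array([ 0.49735233, -0.1671451 ]), np.float64(0.03345956412764208)) [ 0.49752688 -0.16792507  0.07677158] [ 0.49754775 -0.16662786  0.07719598] [0.07116874 0.07411912 0.01226507]
 plate z 428 [ 0.49738271 -0.16560927  0.06218038]
 block ((496.3639831542969, -175.0720977783203), (129.01744079589844, 140.49752807617188), 10.16739559173584)
```

View pics/crop1.png

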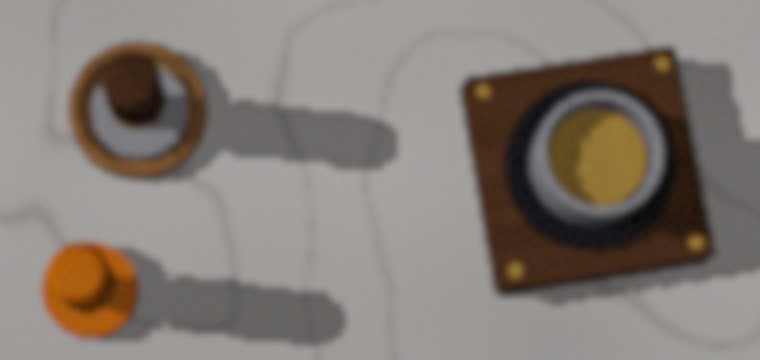

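The crop shows the dark tamper standing in its wooden ring at crop (135,90) and the orange one apart at (85,280). The dark-wood station with its steel basket is at (595,150). Sizes and heights agree with the list.

Request:
arm_command:
  commands:
    - [0,0,0,0,0,-0.72,1]
    - [0,0,0,0,0,-0.72,1]
    - [-0.55,-0.81,0,0,0,0,1]
    - [-0.55,-0.81,0,0,0,0,1]
    - [-0.55,-0.81,0,0,0,0,1]
    - [-0.55,-0.81,0,0,0,0,1]
    - [-0.55,-0.81,0,0,0,0,1]
    - [-0.55,-0.81,0,0,0,0,1]

```text
time_s: 1.1
eef_pos: [0.3605, 0.3361, 0.2562]
tool_rot: [[-1.0, 0.0, -0.0], [0.0, 1.0, -0.0], [0.0, -0.0, -1.0]]
ft_force: [1.2, 0.1, 1.2]
grip_width: 0.0854
gripper_force: 0.0
```

Request:
arm_command:
  commands:
    - [-0.55,-0.81,0,0,0,0,1]
    - [-0.55,-0.81,0,0,0,0,1]
    - [-0.55,-0.81,0,0,0,0,1]
    - [-0.55,-0.81,0,0,0,0,1]
    - [-0.55,-0.81,0,0,0,0,1]
    - [0,0,0,0,0,0,1]
    - [0,0,0,0,0,0,1]

```text
time_s: 1.98
eef_pos: [0.5242, 0.0947, 0.2559]
tool_rot: [[-1.0, 0.001, -0.001], [0.001, 1.0, 0.0], [0.001, 0.0, -1.0]]
ft_force: [-0.3, -0.4, 0.1]
grip_width: 0.0857
gripper_force: 0.0
```

```bash
python3 - <<'E'
from workcell import *
import cv2,numpy as np
from h import *
o=observe();print(o["time_s"],o["eef_pos"],o["tool_rot"],o["ft_force"],o["joint_pos"])
d=get_image("wrist"); cv2.imwrite("pics/w1.png",d["color"][:,:,::-1]); np.savez("/tmp/w1.npz",**d)
print(-d["R"].T@d["t"],d["R"][2])
P,c,uv=cloud(d,(0,0,640,480))
k=(P[:,2]>.085)&(P[:,2]<.12)&(np.hypot(P[:,0]-.525,P[:,1]-.097)<.03)
print(k.sum(),P[k].mean(0),uv[k].mean(0),np.ptp(P[k],axis=0), (P[k].max(0)+P[k].min(0))/2)
for z in (.006,.02):pass
k=(P[:,2]>.012)&(P[:,2]<.024)&(np.hypot(P[:,0]-.525,P[:,1]-.097)<.035);print("foot",k.sum(),P[k].mean(0),np.ptp(P[k],axis=0),(P[k].max(0)+P[k].min(0))/2)
E
```

```text
1.975 [0.52420758 0.09466535 0.25593758] [[-9.99998373e-01  1.46262189e-03 -1.05598530e-03]
 [ 1.46253060e-03  9.99998927e-01  8.72149032e-05]
 [ 1.05611173e-03  8.56703504e-05 -9.99999439e-01]] [-0.34275947 -0.41157148  0.13147888] [ 1.21609830e-01  3.17823185e-01  1.86429261e+00  2.61960001e-04
  9.60514477e-01 -1.44787416e+00]
[0.44472532 0.09554069 0.37262154] [ 3.07629968e-01 -5.59753186e-04 -9.51505906e-01]
1811 [0.52397845 0.10032276 0.10156818] [324.09773606 227.99061292] [0.034099   0.03358011 0.02124145] [0.52635574 0.10037134 0.09565375]
foot 1497 [0.51567128 0.09908898 0.01682523] [0.05879633 0.06520451 0.00784625] [0.52070021 0.09596929 0.01592935]
```

View pics/w1.png

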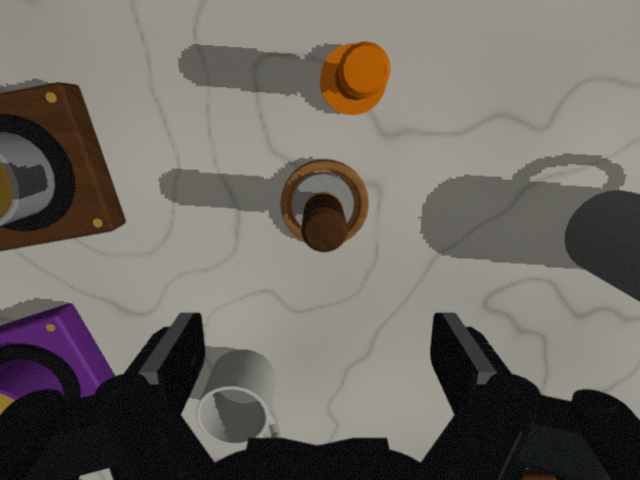

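The wrist view shows the dark tamper at (324,228) in its rest, midway between the open fingers. The orange one is clear at (355,75). The handle comes out at about (0.525, 0.100), so I move down.

Request:
arm_command:
  commands:
    - [-0.01,0.09,0.5,0,0,0,1]
    - [0,0,0.6,0,0,0,1]
    - [0,0,0.6,0,0,0,1]
    - [0,0,0.5,0,0,0,1]
    - [0,0,0.4,0,0,0,1]
    - [0,0,0.3,0,0,0,1]
    - [0,0,0,0,0,0,1]
    - [0,0,0,0,0,0,1]

```text
time_s: 3.02
eef_pos: [0.5253, 0.1009, 0.083]
tool_rot: [[-1.0, -0.001, 0.0], [-0.001, 1.0, 0.0], [-0.0, 0.0, -1.0]]
ft_force: [0.2, 0.0, 0.6]
grip_width: 0.0856
gripper_force: 0.0
```

```bash
python3 - <<'E'
from workcell import *
import cv2,numpy as np
from h import *
o=observe();print(o["time_s"],o["eef_pos"],o["tool_rot"][2],o["ft_force"])
d=get_image("wrist"); cv2.imwrite("pics/w2.png",d["color"][:,:,::-1]); np.savez("/tmp/w2.npz",**d)
P,c,uv=cloud(d,(0,0,640,480))
k=(P[:,2]>.097)&(P[:,2]<.112)&(np.hypot(P[:,0]-.525,P[:,1]-.097)<.025)
print(k.sum(),P[k].mean(0),uv[k].mean(0),np.ptp(P[k],axis=0),circ(P[k]),(P[k].max(0)+P[k].min(0))/2)
E
```

```text
3.025 [0.52528135 0.10087833 0.0829696 ] [-4.94355384e-04  8.30337038e-05 -9.99999874e-01] [0.20140627 0.00281804 0.60953354]
8420 [0.52252434 0.10042668 0.10235822] [312.9564133  384.82102138] [0.03194304 0.03401021 0.00841517] (array([0.52369797, 0.10042172]), np.float64(0.011495778433192605)) [0.52459053 0.1003531  0.1012109 ]
```

View pics/w2.png

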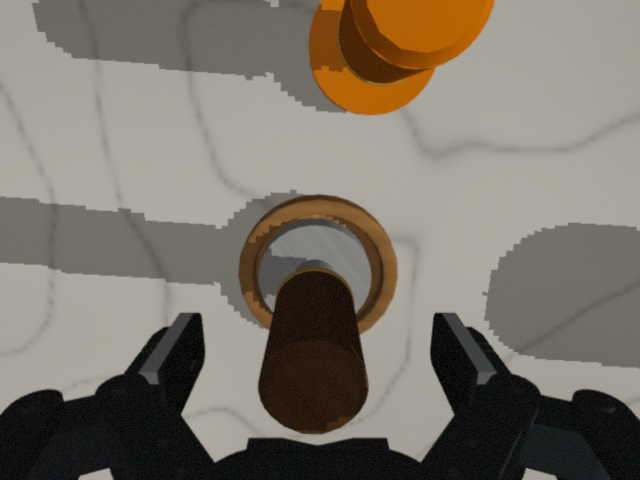

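The handle is centred between the fingers (312,385). Gripping.

Request:
arm_command:
  commands:
    - [0,0,0,0,0,0,0]
    - [0,0,0,0,0,0,0]
    - [0,0,0,0,0,0,0]
    - [0,0,0,0,0,0,0]
    - [0,0,0,0,0,0,0]
    - [0,0,0,0,0,0,0]
    - [0,0,0,0,0,0,0]
    - [0,0,0,0,0,0,0]
  squeeze: 80

```text
time_s: 4.08
eef_pos: [0.5255, 0.1, 0.0827]
tool_rot: [[-1.0, 0.001, 0.0], [0.001, 1.0, -0.0], [-0.0, -0.0, -1.0]]
ft_force: [-2.1, -1.6, 8.6]
grip_width: 0.0324
gripper_force: 78.4
```

```bash
python3 - <<'E'
from workcell import *
import numpy as np
from h import *
o=observe();print(o["time_s"],o["eef_pos"],o["tool_rot"],o["ft_force"],o["moment"],o["grip_width"],o["gripper_force"])
E
```

```text
4.075 [0.52548341 0.09998294 0.08273414] [[-9.99999708e-01  5.88297940e-04  4.87026596e-04]
 [ 5.88293874e-04  9.99999827e-01 -8.49211157e-06]
 [-4.87031508e-04 -8.20559433e-06 -9.99999881e-01]] [-2.07062422 -1.61223732  8.57815265] [-0.13739721  0.26488739 -0.00116397] 0.03244729821230925 78.42074632644653
```

Request:
arm_command:
  commands:
    - [0,0,-0.1,0,0,0,0]
    - [0,0,-0.3,0,0,0,0]
    - [0,0,-0.5,0,0,0,0]
    - [0,0,-0.5,0,0,0,0]
    - [0,0,-0.5,0,0,0,0]
    - [0,0,-0.1,0,0,0,0]
    - [0,0,0,0,0,0,0]

```text
time_s: 4.95
eef_pos: [0.525, 0.1001, 0.2019]
tool_rot: [[-1.0, 0.0, -0.0], [0.0, 1.0, -0.0], [0.0, -0.0, -1.0]]
ft_force: [-0.7, 0.2, -4.8]
grip_width: 0.0324
gripper_force: 80.0
```

Request:
arm_command:
  commands:
    - [-0.07,-0.4,0,0,0,0,0]
    - [-0.1,-0.8,0,0,0,0,0]
    - [-0.1,-0.8,0,0,0,0,0]
    - [-0.1,-0.8,0,0,0,0,0]
    - [-0.1,-0.8,0,0,0,0,0]
    - [-0.1,-0.6,0,0,0,0,0]
    - [-0.1,-0.25,0,0,0,0,0]
    - [0,0,0,0,0,0,0]

```text
time_s: 5.95
eef_pos: [0.5651, -0.1674, 0.201]
tool_rot: [[-1.0, 0.002, -0.002], [0.002, 1.0, 0.001], [0.002, 0.001, -1.0]]
ft_force: [-0.2, 0.3, -4.6]
grip_width: 0.0328
gripper_force: 80.6
```

```bash
python3 - <<'E'
from workcell import *
import cv2,numpy as np
from h import *
o=observe();print(o["time_s"],o["eef_pos"],o["tool_rot"],o["ft_force"],o["moment"],o["grip_width"],o["gripper_force"])
d=get_image("wrist"); cv2.imwrite("pics/w3.png",d["color"][:,:,::-1]); np.savez("/tmp/w3.npz",**d)
P,c,uv=cloud(d,(0,0,640,480))
r=np.hypot(P[:,0]-.495,P[:,1]+.167)
k=(P[:,2]>.074)&(P[:,2]<.083)&(r<.045)&(r>.028)
print("rim",k.sum(),P[k].mean(0),np.ptp(P[k],axis=0),circ(P[k]),(P[k].max(0)+P[k].min(0))/2,uv[k].min(0),uv[k].max(0))
k=r<.02
A=np.c_[P[k][:,:2]-[.495,-.167],np.ones(k.sum())];print("plate",np.linalg.lstsq(A,P[k][:,2],rcond=None)[0])
# tamper foot/handle relative to TCP
q=P-o["eef_pos"]; k=(np.hypot(q[:,0],q[:,1])<.035)
for a,b in [(.01,.03),(-.066,-.062),(-.08,-.07)]:
    kk=k&(q[:,2]>a)&(q[:,2]<b); 
    if kk.sum(): print("tam",a,kk.sum(),q[kk].mean(0),q[kk].min(0),q[kk].max(0),uv[kk].mean(0))
E
```

```text
5.95 [ 0.56510829 -0.16736392  0.20097568] [[-9.99997354e-01  1.73887209e-03 -1.50623502e-03]
 [ 1.73797596e-03  9.99998312e-01  5.96049800e-04]
 [ 1.50726893e-03  5.93430423e-04 -9.99998688e-01]] [-0.18202901  0.27312685 -4.60884357] [ 0.03285472 -0.05638446  0.00684662] 0.03280097145757967 80.60879230499268
rim 3154 [ 0.49393143 -0.16585139  0.07667721] [0.07154797 0.07119042 0.00516181] (array([ 0.49588442, -0.16573205]), np.float64(0.03320497394238869)) [ 0.4959559  -0.16581407  0.0766026 ] [259  65] [378 190]
plate [-0.07848416  0.03005906  0.06100129]
tam 0.01 15018 [-5.49990179e-03 -8.42346007e-06  2.02622295e-02] [-0.01685785 -0.03494681  0.01000521] [0.01492188 0.03490878 0.02999956] [314.28312691 379.16360368]
tam -0.066 3417 [-0.01055042 -0.0004881  -0.06534122] [-0.0277554  -0.02756949 -0.0659998 ] [ 0.01353746  0.02890612 -0.06208629] [314.57330992 258.3778168 ]
tam -0.08 438 [-0.02374451  0.00043856 -0.07465014] [-0.02783461 -0.02591833 -0.07990371] [-0.00955936  0.02605947 -0.07000591] [316.42465753 227.72146119]
```

View pics/w3.png

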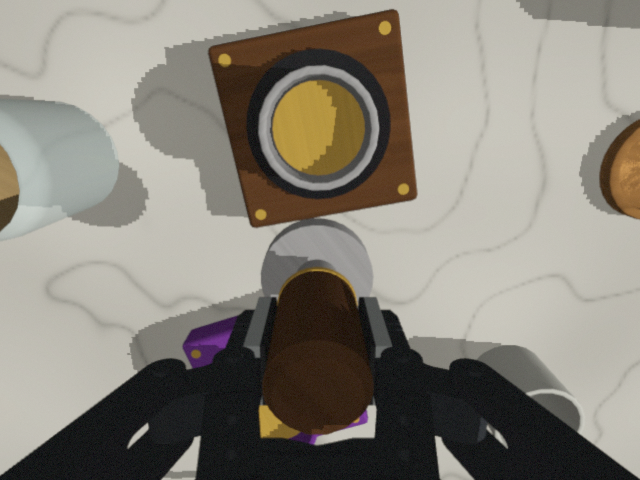

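The view shows the basket at (318,127) unobstructed, with the held foot at (317,265) level and centred under the tool. Next I refine the foot and rim centres by contour and check the foot's tilt.

```bash
python3 - <<'E'
from h import *
d=dict(np.load("/tmp/w3.npz")); e=np.array([.56511,-.16736,.20098])
P,c,uv=cloud(d,(0,0,640,480)); q=P-e
k=(np.hypot(q[:,0],q[:,1])<.026)&(q[:,2]>-.069)&(q[:,2]<-.060)&(np.hypot(q[:,0],q[:,1])>.014)
A=np.c_[q[k][:,:2],np.ones(k.sum())];s=np.linalg.lstsq(A,q[k][:,2],rcond=None)[0];res=q[k][:,2]-A@s;print("foot plane",s,res.std())
def edge(mask,inner,z,name):
    cs,_=cv2.findContours(mask,cv2.RETR_EXTERNAL,cv2.CHAIN_APPROX_NONE); c=max(cs,key=cv2.contourArea)[:,0]
    return c
img=np.zeros((480,640),np.uint8)
kk=(np.hypot(q[:,0],q[:,1])<.034)&(q[:,2]>-.07)&(q[:,2]<-.058); img[uv[kk][:,1],uv[kk][:,0]]=1
c=edge(img,0,0,""); W=world(d,c,z=e[2]-.0647); w=W[:,:2]-e[:2]; w=w[(w[:,0]<-.008)]
print("foot",circ(w),len(w))
m=np.zeros((480,640),np.uint8); r=np.hypot(P[:,0]-.4959,P[:,1]+.1658)
kk=(P[:,2]>.073)&(P[:,2]<.084)&(r<.045); m[uv[kk][:,1],uv[kk][:,0]]=1
c=edge(m,0,0,"");W=world(d,c,z=.078);print("rim out",circ(W),len(W))
hsv=cv2.cvtColor(d["color"],cv2.COLOR_RGB2HSV)
g=((hsv[...,0]>10)&(hsv[...,0]<32)&(hsv[...,1]>110)).astype(np.uint8); g[:70]=0;g[185:]=0;g[:,:265]=0;g[:,372:]=0
m2=1-m; f=np.zeros((482,642),np.uint8); m3=m2.copy(); cv2.floodFill(m3,f,(318,127),2); c=edge((m3==2).astype(np.uint8),0,0,"")
W=world(d,c,z=.078);print("rim in",circ(W),len(W),c.min(0),c.max(0))
E
```

```text
foot plane [-0.00101772 -0.00513745 -0.06570577] 0.0006027238080516422
foot (array([-0.00137506,  0.00053133]), np.float64(0.02741258760136663)) 130
rim out (array([ 0.49587705, -0.16574987]), np.float64(0.03519850544136715)) 348
rim in (array([ 0.49574175, -0.1657529 ]), np.float64(0.030018298938293723)) 300 [267  74] [369 181]
```

Request:
arm_command:
  commands:
    - [0.5,0.02,0,0,0,0,0]
    - [0.5,0,0,0,0,0,0]
    - [0.15,0,0.2,0,0,0,0]
    - [0,0,0.3,0,0,0,0]
    - [0,0,0.1,0,0,0,0]
    - [0,0,0,0,0,0,0]
    - [0,0,0,0,0,0,0]

```text
time_s: 6.88
eef_pos: [0.4968, -0.1656, 0.1666]
tool_rot: [[-1.0, 0.0, 0.0], [0.0, 1.0, -0.0], [-0.0, -0.0, -1.0]]
ft_force: [0.0, 1.0, -4.1]
grip_width: 0.0325
gripper_force: 80.8
```

```bash
python3 - <<'E'
from workcell import *
import cv2,numpy as np
from h import *
o=observe();e=o["eef_pos"];print(o["time_s"],e,o["tool_rot"],o["ft_force"],o["moment"])
d=get_image("wrist"); cv2.imwrite("pics/w4.png",d["color"][:,:,::-1][100:400,180:480].repeat(2,0).repeat(2,1)); np.savez("/tmp/w4.npz",**d)
P,c,uv=cloud(d,(0,0,640,480))
r=np.hypot(P[:,0]-.4958,P[:,1]+.1657)
k=(P[:,2]>.074)&(P[:,2]<.083)&(r<.040)&(r>.030)
print("rim",k.sum(),circ(P[k]),P[k].min(0),P[k].max(0))
q=P-e;k=(np.hypot(q[:,0],q[:,1])<.032)&(q[:,2]>-.07)&(q[:,2]<-.06);print("foot",k.sum(),circ(q[k]),q[k].min(0),q[k].max(0))
E
```

```text
6.875 [ 0.49679627 -0.16555201  0.16661026] [[-9.99999869e-01  1.82564671e-04  4.78336399e-04]
 [ 1.82488875e-04  9.99999971e-01 -1.58494954e-04]
 [-4.78365321e-04 -1.58407642e-04 -9.99999873e-01]] [ 0.0257886   0.95528504 -4.08819331] [-0.00964737  0.02349033  0.01099517]
rim 1960 (array([ 0.49555773, -0.16568387]), np.float64(0.033207457927908066)) [ 0.46038908 -0.20123756  0.07400986] [ 0.51064216 -0.12990029  0.07873473]
foot 5107 (array([-0.00166108,  0.00049807]), np.float64(0.020770141905607747)) [-0.02764478 -0.02782523 -0.06999631] [ 0.0137467   0.02891253 -0.06003318]
```

View pics/w4.png

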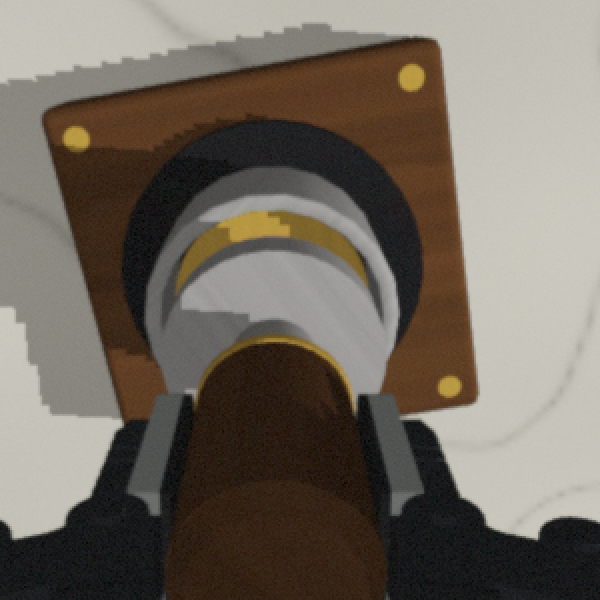

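The foot is above the bore and centred within about 1 mm. I trim it slightly and descend, watching the force (the tamper's weight is about −4.4 N).

Request:
arm_command:
  commands:
    - [0.01,-0.01,0,0,0,0,0]
    - [0,0,0.1,0,0,0,0]
    - [0,0,0.1,0,0,0,0]
    - [0,0,0.07,0,0,0,0]
    - [0,0,0,0,0,0,0]
    - [0,0,0,0,0,0,0]

```text
time_s: 7.68
eef_pos: [0.4958, -0.1663, 0.1501]
tool_rot: [[-1.0, 0.0, -0.0], [0.0, 1.0, 0.0], [0.0, 0.0, -1.0]]
ft_force: [0.5, -0.2, -4.9]
grip_width: 0.032
gripper_force: 80.8
```

Request:
arm_command:
  commands:
    - [0,0,0.03,0,0,0,0]
    - [0,0,0.03,0,0,0,0]
    - [0,0,0,0,0,0,0]

```text
time_s: 8.05
eef_pos: [0.4957, -0.1662, 0.1464]
tool_rot: [[-1.0, 0.0, -0.0], [0.0, 1.0, 0.0], [0.0, 0.0, -1.0]]
ft_force: [0.1, -0.1, -4.8]
grip_width: 0.0326
gripper_force: 80.8
```

Request:
arm_command:
  commands:
    - [0,0,0.03,0,0,0,0]
    - [0,0,0.03,0,0,0,0]
    - [0,0,0,0,0,0,0]

```text
time_s: 8.43
eef_pos: [0.4957, -0.1662, 0.1427]
tool_rot: [[-1.0, 0.0, -0.0], [0.0, 1.0, 0.0], [0.0, 0.0, -1.0]]
ft_force: [-0.2, 0.8, -5.0]
grip_width: 0.0325
gripper_force: 80.8
```

Request:
arm_command:
  commands:
    - [0,0,0.03,0,0,0,0]
    - [0,0,0.03,0,0,0,0]
    - [0,0,0,0,0,0,0]

```text
time_s: 8.8
eef_pos: [0.4958, -0.1663, 0.1393]
tool_rot: [[-1.0, 0.0, 0.0], [0.0, 1.0, -0.0], [-0.0, -0.0, -1.0]]
ft_force: [0.2, 0.9, -0.7]
grip_width: 0.0325
gripper_force: 80.8
```

Request:
arm_command:
  commands:
    - [0,0,0.03,0,0,0,0]
    - [0,0,0.02,0,0,0,0]
    - [0,0,0,0,0,0,0]

```text
time_s: 9.18
eef_pos: [0.4958, -0.1663, 0.1363]
tool_rot: [[-1.0, 0.0, 0.0], [0.0, 1.0, -0.0], [-0.0, -0.0, -1.0]]
ft_force: [-0.6, 1.1, 0.8]
grip_width: 0.0325
gripper_force: 81.0
```

Request:
arm_command:
  commands:
    - [0,0,0.03,0,0,0,0]
    - [0,0,0.03,0,0,0,0]
    - [0,0,0.02,0,0,0,0]
    - [0,0,0,0,0,0,0]

```text
time_s: 9.68
eef_pos: [0.4958, -0.1663, 0.1315]
tool_rot: [[-1.0, 0.0, 0.0], [0.0, 1.0, -0.0], [-0.0, -0.0, -1.0]]
ft_force: [-0.1, -0.3, 3.5]
grip_width: 0.0328
gripper_force: 81.2
```

Request:
arm_command:
  commands:
    - [0,0,0.01,0,0,0,0]
    - [0,0,0.01,0,0,0,0]
    - [0,0,0,0,0,0,0]

```text
time_s: 10.05
eef_pos: [0.4958, -0.1663, 0.1303]
tool_rot: [[-1.0, 0.0, 0.0], [0.0, 1.0, -0.0], [-0.0, -0.0, -1.0]]
ft_force: [0.1, 1.0, 4.6]
grip_width: 0.0323
gripper_force: 81.3
```

```bash
python3 -c "
from workcell import *
o=observe();print(o['time_s'],o['eef_pos'],o['tool_rot'][2],o['ft_force'],o['moment'])"
```

```text
10.05 [ 0.49583163 -0.16629928  0.13032251] [-1.61055930e-04 -7.19274067e-05 -9.99999984e-01] [0.1387534  1.03698236 4.63952126] [ 0.10940069  0.07293486 -0.0267025 ]
```

Request:
arm_command:
  commands:
    - [0,0,0.01,0,0,0,0]
    - [0,0,0,0,0,0,0]

```text
time_s: 10.3
eef_pos: [0.4958, -0.1663, 0.1297]
tool_rot: [[-1.0, 0.0, 0.0], [0.0, 1.0, -0.0], [-0.0, -0.0, -1.0]]
ft_force: [0.3, 1.1, 4.2]
grip_width: 0.0324
gripper_force: 81.3
```

Request:
arm_command:
  commands:
    - [0,0,0.01,0,0,0,0]
    - [0,0,0,0,0,0,0]

```text
time_s: 10.55
eef_pos: [0.4958, -0.1663, 0.1291]
tool_rot: [[-1.0, 0.0, 0.0], [0.0, 1.0, -0.0], [-0.0, -0.0, -1.0]]
ft_force: [-0.5, 0.6, 4.8]
grip_width: 0.0326
gripper_force: 81.3
```

Request:
arm_command:
  commands:
    - [0,0,0.008,0,0,0,0]
    - [0,0,0,0,0,0,0]

```text
time_s: 10.8
eef_pos: [0.4958, -0.1663, 0.1286]
tool_rot: [[-1.0, 0.0, 0.0], [0.0, 1.0, -0.0], [-0.0, -0.0, -1.0]]
ft_force: [0.5, 0.8, 5.5]
grip_width: 0.0323
gripper_force: 81.3
```

```bash
python3 -c "
from workcell import *
o=observe();print(o['time_s'],o['eef_pos'],o['tool_rot'][2],o['ft_force'],o['moment'])"
```

```text
10.8 [ 0.4957954  -0.16626185  0.12864554] [-9.41521943e-05 -3.95826210e-05 -9.99999995e-01] [0.52302758 0.79789889 5.52809307] [0.10019544 0.0501324  0.00790532]
```

Request:
arm_command:
  commands:
    - [0,0,0.007,0,0,0,0]
    - [0,0,0,0,0,0,0]

```text
time_s: 11.05
eef_pos: [0.4958, -0.1663, 0.1283]
tool_rot: [[-1.0, 0.0, 0.0], [0.0, 1.0, -0.0], [-0.0, -0.0, -1.0]]
ft_force: [-0.1, 0.8, 6.9]
grip_width: 0.0327
gripper_force: 81.5
```

Request:
arm_command:
  commands:
    - [0,0,0.005,0,0,0,0]
    - [0,0,0,0,0,0,0]

```text
time_s: 11.3
eef_pos: [0.4958, -0.1663, 0.1281]
tool_rot: [[-1.0, 0.001, 0.0], [0.001, 1.0, -0.0], [-0.0, -0.0, -1.0]]
ft_force: [-0.5, 0.7, 9.5]
grip_width: 0.0324
gripper_force: 81.7
```

Request:
arm_command:
  commands:
    - [0,0,0.006,0,0,0,0]
    - [0,0,0,0,0,0,0]

```text
time_s: 11.55
eef_pos: [0.4959, -0.1663, 0.1278]
tool_rot: [[-1.0, 0.0, 0.0], [0.0, 1.0, -0.0], [-0.0, -0.0, -1.0]]
ft_force: [-0.2, 0.6, 10.5]
grip_width: 0.0325
gripper_force: 81.9
```

Request:
arm_command:
  commands:
    - [0,0,0.002,0,0,0,0]
    - [0,0,0,0,0,0,0]

```text
time_s: 11.8
eef_pos: [0.4959, -0.1663, 0.1277]
tool_rot: [[-1.0, 0.0, 0.0], [0.0, 1.0, -0.0], [-0.0, -0.0, -1.0]]
ft_force: [-1.6, 1.5, 10.5]
grip_width: 0.0322
gripper_force: 81.9
```

Request:
arm_command:
  commands:
    - [0,0,0.007,0,0,0,0]
    - [0,0,0,0,0,0,0]

```text
time_s: 12.05
eef_pos: [0.4959, -0.1663, 0.1274]
tool_rot: [[-1.0, 0.001, 0.0], [0.001, 1.0, -0.0], [-0.0, -0.0, -1.0]]
ft_force: [-2.0, 1.9, 13.2]
grip_width: 0.0328
gripper_force: 82.1
```

```bash
python3 -c "
from workcell import *
o=observe();print(o['time_s'],o['eef_pos'],o['tool_rot'][2],o['ft_force'],o['moment'])"
```

```text
12.05 [ 0.49591816 -0.16630016  0.12739103] [-4.59222105e-04 -1.55648031e-04 -9.99999882e-01] [-1.99834084  1.8565686  13.16324209] [0.26641266 0.35220231 0.00899648]
```

About 18 N on the stop; I hold there.

Request:
arm_command:
  commands:
    - [0,0,0,0,0,0,0]
    - [0,0,0,0,0,0,0]
    - [0,0,0,0,0,0,0]
    - [0,0,0,0,0,0,0]

```text
time_s: 12.55
eef_pos: [0.4959, -0.1663, 0.1274]
tool_rot: [[-1.0, 0.001, 0.001], [0.001, 1.0, -0.0], [-0.001, -0.0, -1.0]]
ft_force: [-2.0, 0.7, 12.9]
grip_width: 0.0327
gripper_force: 82.1
```

Request:
arm_command:
  commands:
    - [0,0,0,0,0,0,0]
    - [0,0,0,0,0,0,0]
    - [0,0,0,0,0,0,0]
    - [0,0,0,0,0,0,0]

```text
time_s: 13.05
eef_pos: [0.4959, -0.1663, 0.1274]
tool_rot: [[-1.0, 0.0, 0.001], [0.0, 1.0, -0.0], [-0.001, -0.0, -1.0]]
ft_force: [-1.6, 1.4, 13.2]
grip_width: 0.0325
gripper_force: 82.1
```

```bash
python3 - <<'E'
from workcell import *
from h import *
o=observe();e=o["eef_pos"];print(o['time_s'],e,o['tool_rot'][2],o['ft_force'],o['moment'])
d=get_image("wrist");P,c,uv=cloud(d,(0,0,640,480)); q=P-e; r=np.hypot(q[:,0],q[:,1])
k=(r<.025)&(r>.014)&(q[:,2]>-.069)&(q[:,2]<-.060)
A=np.c_[q[k][:,:2],np.ones(k.sum())];print("foot plane",k.sum(),np.linalg.lstsq(A,q[k][:,2],rcond=None)[0])
E
```

```text
13.05 [ 0.49593426 -0.16630583  0.12743706] [-5.51734581e-04 -2.04384916e-04 -9.99999827e-01] [-1.63491829  1.4353459  13.24732047] [0.25927697 0.37144159 0.05668634]
foot plane 3073 [-0.00365681 -0.00697274 -0.06565558]
```

Request:
arm_command:
  commands:
    - [0,0,0,0,0,0,0]
    - [0,0,0,0,0,0,0]
    - [0,0,0,0,0,0,0]
    - [0,0,0,0,0,0,0]
    - [0,0,0,0,0,0,0]
    - [0,0,0,0,0,0,0]
    - [0,0,0,0,0,0,0]
    - [0,0,0,0,0,0,0]

```text
time_s: 14.1
eef_pos: [0.4959, -0.1663, 0.1274]
tool_rot: [[-1.0, 0.0, 0.0], [0.0, 1.0, -0.0], [-0.0, -0.0, -1.0]]
ft_force: [-1.6, 0.9, 12.8]
grip_width: 0.0324
gripper_force: 82.1
```

Request:
arm_command:
  commands:
    - [0,0,0,0,0,0,0]
    - [0,0,0,0,0,0,0]
    - [0,0,0,0,0,0,0]
    - [0,0,0,0,0,0,0]
    - [0,0,0,0,0,0,0]
    - [0,0,0,0,0,0,0]
    - [0,0,0,0,0,0,0]
    - [0,0,0,0,0,0,0]

```text
time_s: 15.1
eef_pos: [0.4959, -0.1663, 0.1274]
tool_rot: [[-1.0, 0.0, 0.0], [0.0, 1.0, -0.0], [-0.0, -0.0, -1.0]]
ft_force: [-1.4, 1.7, 13.2]
grip_width: 0.0324
gripper_force: 82.1
```

Request:
arm_command:
  commands:
    - [0,0,-0.02,0,0,0,0]
    - [0,0,-0.03,0,0,0,0]
    - [0,0,-0.03,0,0,0,0]
    - [0,0,-0.03,0,0,0,0]
    - [0,0,-0.03,0,0,0,0]
    - [0,0,0,0,0,0,0]

```text
time_s: 15.85
eef_pos: [0.4957, -0.1662, 0.1354]
tool_rot: [[-1.0, 0.0, 0.0], [0.0, 1.0, -0.0], [-0.0, -0.0, -1.0]]
ft_force: [1.6, -0.0, 1.7]
grip_width: 0.0326
gripper_force: 82.0
```

```bash
python3 -c "
from workcell import *
o=observe();print(o['time_s'],o['eef_pos'],o['tool_rot'][2],o['ft_force'],o['moment'])"
```

```text
15.85 [ 0.49572974 -0.16624511  0.13544805] [-1.22261216e-05 -2.69008356e-05 -1.00000000e+00] [ 1.56825504 -0.0452923   1.66676148] [-0.08612268 -0.04848424 -0.02300148]
```

Request:
arm_command:
  commands:
    - [0,0,-0.03,0,0,0,0]
    - [0,0,-0.03,0,0,0,0]
    - [0,0,-0.03,0,0,0,0]
    - [0,0,-0.03,0,0,0,0]
    - [0,0,-0.1,0,0,0,0]
    - [0,0,-0.2,0,0,0,0]
    - [0,0,-0.4,0,0,0,0]
    - [0,0,-0.35,0,0,0,0]

```text
time_s: 16.85
eef_pos: [0.4958, -0.1663, 0.2071]
tool_rot: [[-1.0, 0.0, 0.0], [0.0, 1.0, -0.0], [-0.0, -0.0, -1.0]]
ft_force: [0.1, 0.1, -4.2]
grip_width: 0.0321
gripper_force: 81.2
```

Request:
arm_command:
  commands:
    - [-0.5,0,0,0,0,0,0]
    - [-0.7,0,0,0,0,0,0]
    - [0,0,0,0,0,0,0]
    - [0,0,0,0,0,0,0]

```text
time_s: 17.35
eef_pos: [0.5673, -0.1661, 0.2058]
tool_rot: [[-1.0, 0.0, -0.001], [0.0, 1.0, 0.0], [0.001, 0.0, -1.0]]
ft_force: [-0.5, -0.1, -4.7]
grip_width: 0.032
gripper_force: 80.9
```

```bash
python3 - <<'E'
from workcell import *
from h import *
o=observe();e=o["eef_pos"];print(o['time_s'],e,o['tool_rot'],o['ft_force'],o['moment'])
d=get_image("wrist");P,c,uv=cloud(d,(0,0,640,480)); q=P-e; r=np.hypot(q[:,0],q[:,1])
k=(r<.025)&(r>.014)&(q[:,2]>-.069)&(q[:,2]<-.060)
A=np.c_[q[k][:,:2],np.ones(k.sum())];print("foot plane",k.sum(),np.linalg.lstsq(A,q[k][:,2],rcond=None)[0])
r=np.hypot(P[:,0]-.4958,P[:,1]+.1657);k=r<.022
A=np.c_[P[k][:,:2]-[.4958,-.1657],np.ones(k.sum())];print("plate",np.linalg.lstsq(A,P[k][:,2],rcond=None)[0])
k=(P[:,2]>.074)&(P[:,2]<.083)&(r<.040)&(r>.030);print("rim",circ(P[k]))
k=(q[:,2]>-.07)&(q[:,2]<-.06)&(np.hypot(q[:,0],q[:,1])<.034);print("foot",q[k].min(0),q[k].max(0))
E
```

```text
17.35 [ 0.5672773  -0.16606451  0.20579967] [[-9.99999721e-01  1.85794664e-04 -7.22861075e-04]
 [ 1.85654163e-04  9.99999964e-01  1.94429940e-04]
 [ 7.22897173e-04  1.94295684e-04 -9.99999720e-01]] [-0.47884263 -0.13956615 -4.67604792] [-0.00290108  0.0505496   0.00130672]
foot plane 3074 [-0.00090326 -0.00589126 -0.0656704 ]
plate [ 0.00455632 -0.00652899  0.06078505]
rim (array([ 0.49589952, -0.16573771]), np.float64(0.033214919615496705))
foot [-0.02786155 -0.02776932 -0.06998255] [ 0.01372689  0.02885756 -0.06000083]
```

The plate is back up and level: its slope was 0.08 rad and is now within measuring noise. I return to the rest.

Request:
arm_command:
  commands:
    - [0.1,0.4,0,0,0,0,0]
    - [0.1,0.7,0,0,0,0,0]
    - [0.1,0.8,0,0,0,0,0]
    - [0.1,0.8,0,0,0,0,0]
    - [0.1,0.8,0,0,0,0,0]
    - [0.1,0.6,0,0,0,0,0]
    - [0.1,0.33,0,0,0,0,0]
    - [0,0,0,0,0,0,0]

```text
time_s: 18.4
eef_pos: [0.5244, 0.1011, 0.2058]
tool_rot: [[-1.0, -0.002, -0.001], [-0.002, 1.0, 0.0], [0.001, 0.0, -1.0]]
ft_force: [0.2, -0.4, -4.3]
grip_width: 0.0327
gripper_force: 81.1
```

Request:
arm_command:
  commands:
    - [0,0,0.3,0,0,0,0]
    - [0,0,0.5,0,0,0,0]
    - [0,0,0.5,0,0,0,0]
    - [0,0,0.3,0,0,0,0]
    - [0,0,0,0,0,0,0]
    - [0,0,0,0,0,0,0]

```text
time_s: 19.15
eef_pos: [0.5262, 0.0993, 0.1104]
tool_rot: [[-1.0, 0.001, 0.001], [0.001, 1.0, 0.0], [-0.001, 0.0, -1.0]]
ft_force: [-0.4, 0.1, -4.2]
grip_width: 0.0325
gripper_force: 81.0
```

```bash
python3 - <<'E'
from workcell import *
from h import *
o=observe();e=o["eef_pos"];print(o['time_s'],e,o['tool_rot'],o['ft_force'])
d=get_image("wrist");cv2.imwrite("pics/w5.png",d["color"][:,:,::-1])
P,c,uv=cloud(d,(0,0,640,480)); q=P-e
k=(P[:,2]>.009)&(P[:,2]<.016)&(np.hypot(q[:,0],q[:,1])<.048)&(np.hypot(q[:,0],q[:,1])>.031);print("rest",circ(P[k]),P[k].min(0),P[k].max(0))
E
```

```text
19.15 [0.52616785 0.09928362 0.11039163] [[-9.99999349e-01  8.37535879e-04  7.74768730e-04]
 [ 8.37584911e-04  9.99999647e-01  6.29633918e-05]
 [-7.74715723e-04  6.36122854e-05 -9.99999698e-01]] [-0.40325915  0.06113683 -4.18189494]
rest (array([0.52780717, 0.10190953]), np.float64(0.037967537224495265)) [0.48647411 0.06033185 0.00901239] [0.55311605 0.143642   0.01341471]
```

View pics/w5.png

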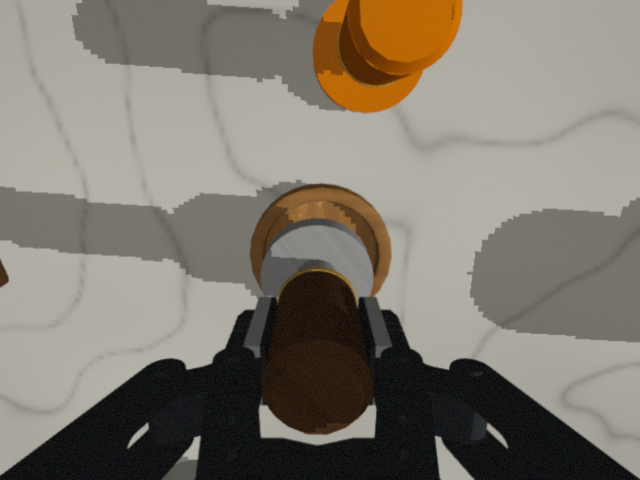

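The foot at (318,262) is over the rest. The rest's centre is about 2 mm further in +x and +y, so I correct that and lower gently.

Request:
arm_command:
  commands:
    - [-0.03,0.03,0.1,0,0,0,0]
    - [0,0,0.15,0,0,0,0]
    - [0,0,0.1,0,0,0,0]
    - [0,0,0.05,0,0,0,0]
    - [0,0,0,0,0,0,0]
    - [0,0,0,0,0,0,0]

```text
time_s: 19.95
eef_pos: [0.5278, 0.1013, 0.0857]
tool_rot: [[-1.0, 0.0, 0.0], [0.0, 1.0, 0.0], [-0.0, 0.0, -1.0]]
ft_force: [0.1, 0.3, -4.3]
grip_width: 0.0323
gripper_force: 81.0
```

Request:
arm_command:
  commands:
    - [0,0,0.02,0,0,0,0]
    - [0,0,0.02,0,0,0,0]
    - [0,0,0,0,0,0,0]
    - [0,0,0,0,0,0,0]

```text
time_s: 20.45
eef_pos: [0.5277, 0.1013, 0.0832]
tool_rot: [[-1.0, 0.0, 0.0], [0.0, 1.0, -0.0], [-0.0, -0.0, -1.0]]
ft_force: [0.3, 0.0, -5.6]
grip_width: 0.0324
gripper_force: 81.0
```

Request:
arm_command:
  commands:
    - [0,0,0.008,0,0,0,0]
    - [0,0,0,0,0,0,0]

```text
time_s: 20.7
eef_pos: [0.5278, 0.1013, 0.0828]
tool_rot: [[-1.0, 0.0, 0.0], [0.0, 1.0, 0.0], [-0.0, 0.0, -1.0]]
ft_force: [-1.3, -0.8, -1.0]
grip_width: 0.0322
gripper_force: 81.5
```

Request:
arm_command:
  commands:
    - [0,0,0.004,0,0,0,0]
    - [0,0,0,0,0,0,0]

```text
time_s: 20.95
eef_pos: [0.5278, 0.1013, 0.0828]
tool_rot: [[-1.0, 0.0, 0.0], [0.0, 1.0, 0.0], [-0.0, 0.0, -1.0]]
ft_force: [-1.7, -1.1, 4.9]
grip_width: 0.0326
gripper_force: 81.9
```

It is seated on the floor of the rest. I release and rise.

Request:
arm_command:
  commands:
    - [0,0,0,0,0,0,0.5]
    - [0,0,0,0,0,0,0.7]
    - [0,0,0,0,0,0,1]
    - [0,0,0,0,0,0,1]
    - [0,0,0,0,0,0,1]
    - [0,0,0,0,0,0,1]
    - [0,0,0,0,0,0,1]
    - [0,0,0,0,0,0,1]

```text
time_s: 21.95
eef_pos: [0.5277, 0.1013, 0.0825]
tool_rot: [[-1.0, 0.001, 0.0], [0.001, 1.0, 0.0], [-0.0, 0.0, -1.0]]
ft_force: [0.1, -0.2, 0.0]
grip_width: 0.0857
gripper_force: 0.0
```

Request:
arm_command:
  commands:
    - [0,0,-0.2,0,0,0,1]
    - [0,0,-0.5,0,0,0,1]
    - [0,0,-0.6,0,0,0,1]
    - [0,0,-0.6,0,0,0,1]
    - [0,0,-0.5,0,0,0,1]
    - [0,0,0,0,0,0,1]
    - [0,0,0,0,0,0,1]

```text
time_s: 22.82
eef_pos: [0.5274, 0.1013, 0.2266]
tool_rot: [[-1.0, 0.0, 0.0], [0.0, 1.0, 0.0], [-0.0, 0.0, -1.0]]
ft_force: [0.3, -0.7, 0.1]
grip_width: 0.0855
gripper_force: 0.0
```

```bash
python3 - <<'E'
from workcell import *
from h import *
o=observe();print(o['time_s'],o['eef_pos'],o['ft_force'],o['grip_width'])
a=get_image("wrist")["color"];b=get_image("side")["color"]
cv2.imwrite("pics/f.png",cv2.resize(np.hstack([a,b])[:,:,::-1],(800,300)))
E
```

```text
22.825 [0.52738543 0.10129332 0.22661275] [ 0.31157646 -0.7394754   0.05528084] 0.0854836869121131
```

View pics/f.png

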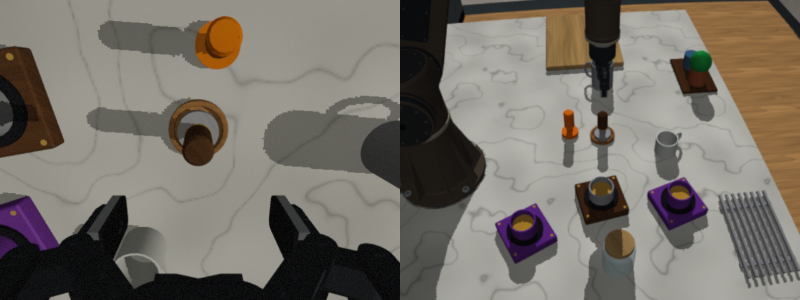

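The tamper stands upright in its rest (wrist view (198,130)), the other items are where they were, and the gripper is clear.

```bash
python3 -c "
from workcell import *
print(hand_in())"
```

```text
the job is handed in; nothing more can be done
None
```

The job is handed in, with no verdict shown: I pressed the plate level onto its stop, held it about 3 s at about 18 N by the wrist sensor, then lifted off with the plate level and set the tamper back upright in its rest, touching nothing else (about 23 s in all).

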